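# Find the rattling reference-ball case and hold it out to the microscopist

## Robot

A 6-joint arm with a two-finger parallel gripper is mounted at the origin on the work surface. World frame = base frame: x ahead of the robot, y to its left, z up, the work surface at z = 0. Lengths are in m, angles in rad, forces in N, time in s.
With the tool pointing down it reaches from about 0.3 to 0.85 m from the base axis. Payload 4.2 kg.
Tool frame: the origin (TCP) lies on the front face of the gripper's body, between the roots of the fingers; the fingertips stand 78 mm ahead of it and the grasp point (between the pads) lies 60 mm ahead of it (manip.tcp_to_tips is the distance from the TCP to the fingertips, in m); z points along the fingers, y is the line along which they close (so a half turn about z gives the same grasp; the last joint's range is limited). The gripper opens to 91 mm and grips with 3 to 60 N. Pads are 32 mm wide; open, the fingers measure 118 mm over their backs; the gripper's body (76 mm by 178 mm) begins 60 mm behind the grasp point.
Start: joints at [-1.234, 0.32, 1.565, -0, 1.257, -0.02], TCP at [0.201, -0.539, 0.292] pointing down, gripper open.
Joint ranges: [-3.11, 3.11], [-0.84, 2.01], [0.21, 2.61], [-1.34, 4.49], [0.05, 2.63], [-2.56, 2.56]. Speed limits (rad/s): [2.57, 2.57, 3.14, 3.14, 3.14, 3.14].

## Interface

Orientations are given as [roll, pitch, yaw] about the fixed x, y, z axes, in that order (R = Rz(yaw) Ry(pitch) Rx(roll)).
In Python, from plant import manip gives the robot as it stands.
- The arm moves only by the shell command python3 -m handwheel 'ROWS' [FORCE]. ROWS is JSON, a list of rows, each an object of numbers: "x", "y", "z": the shift along the tool's x, y, z in cm; "rx", "ry", "rz": the turn, a rotation vector about the tool's x, y, z in rad; "hand": the opening in per cent of the stroke, from 0 (shut) to 100 (fully open). In form: [{"x": .., "y": .., "z": .., "rx": .., "ry": .., "rz": .., "hand": ..}, ...]. A call has 1 to 12 rows; each row shifts and turns the commanded pose from where the row before left it, along the tool's axes as they then stand; what a row does not reach is not made up. A row lasts 1/12 s, in which the tool goes at most 41.7 mm and 7.16 degrees, less where a joint would pass 70% of its speed; a pose out of reach is approached as far as the arm can. A call is refused whole if a number of a shift passes 4.17 or a number of a turn 0.125, either way. A call with a gripper value outside its range is refused whole. The fingers move at their own pace and stop on an object; FORCE is the grip in N (left out, the last holds). Time passes only in rows, so rows that do not move let the fingers close. It gives the time, the measured TCP pose, the force, the opening and the grip force at its end, in the units of the state.
- manip.observe(): the state, without advancing time (a new reading comes with each control period).
- manip.read_camera(name): name is "side" or "top" or "wrist"; returns the picture (400x640x3 uint8, red, green, blue); there is no depth.
- manip.camera_model(name): a dict with "fovy" (degrees; the focal length in pixels is half the picture's height over the tangent of half this angle, whatever the lens; pixels are square), "cx", "cy" (the principal point, pixels), "distortion" ([k1, k2, p1, p2, k3] as OpenCV has them; the pictures are not rectified), "world_to_cam" (4x4, takes a point from world to camera coordinates). Camera axes: x right, y up, looking along -z (the intrinsics and any distortion apply to the point x, -y, -z); pixel columns grow to the right and rows downward; lengths in m; the calibration is good to about 2 mm. A picture is of the moment at which its call begins: read the wrist's pose just before it. camera_model takes no time and is no camera call; for the wrist camera it gives the pose at the moment of the call.
- manip.close_job(): hands the job in; it is judged then, once.
The state is a dict: "clock": time; "joints": joint angles; "joint_velocities": joint speeds; "joint_efforts": joint torques, N m; "eef_pos": TCP position; "tool_rot": TCP orientation; "ft_force": force on the tool from outside, world axes, zero at the start; "moment": the same for the moment, N m; "opening": finger opening in m; "gripper_force": force on a finger pad.
Only numpy, scipy, OpenCV 4.12 (cv2) and the standard library are available. Lean on these libraries where they do the work, as an engineer would, in place of code of your own. Each camera call takes 0.05 s, during which the arm holds its last target. There are 200 camera calls.

## Task

Each of the three sealed orange cases holds a steel reference ball bedded in foam, but in one of them the ball has come loose: pick the cases up one by one and rock or shake them lengthwise, to and fro, to find the one that rattles. Set the two sound cases down, flat and fully home, into the two pockets of the grey tray (no dropping), without knocking the glass bottles, the dish or the cup over or aside. Finish holding the rattling case in the gripper: hold it out level and still over the middle of the blue mat, about 15 cm above it, and do not put it down.

Things in the scene. Friction and masses are not known exactly. Their poses are not given: they have to be found in the camera images.
- case_a: sealed opaque orange plastic case, 92 mm (its x) x 48 mm (its y) x 46 mm high, flat sides, black snap latch on its -x end, all three alike; origin at the centre of its underside, z up. Grip it from above across its 48 mm. 0.22 to 0.27 kg with its ball; weight does not tell them apart. Which one has the loose ball changes from start to start
- case_b: a second such case. Inside any of them: a cavity 84 x 40 x 39 mm. The loose ball (32 mm, 134 g) rolls freely in it, 52 mm along the case's x and 8 mm along its y: tip it lengthwise by 0.13 rad in some 0.4 s and 0.1 to 0.25 s after that the ball knocks the low end: a kick of 5 N or more in the wrist force along x, 10 ms long
- case_c: a third such case. In a sound case nothing moves: when the motion has stopped, the wrist force shows only its noise (peaks up to about 1.6 N)
- pocket_left (a point): centre of the floor of the pocket at the tray's +y end, 5 mm above the table. Fixed grey tray, 66 mm (x) by 220 mm (y), 17 mm high; pockets 98 mm along y, 54 mm along x, 12 mm deep, upright walls: a case goes in with its long side along the tray's y, either way round, 3 mm to spare each side, 34 mm standing out. The point's axes are the tray's
- pocket_right (a point): the same for the pocket at the tray's -y end, 110 mm from the other centre
- mat_centre (a point): centre of the top of the blue hand-over mat, fixed, 140 x 180 x 3 mm, on the far side of the table where the microscopist sits; z up
- bottle_0: glass culture bottle, 45 mm across, 85 mm high with its paper plug, loose; origin at the centre of its underside
- bottle_1: another such bottle
- bottle_2: another such bottle
- dish: clear covered dish, 93 mm across, 16 mm high, loose; origin at the centre of its underside
- tweezer_cup: white ceramic cup with three tweezers, 64 mm across, 125 mm high with them, loose; origin at the centre of its underside
Mind the look-alikes: they are no part of the job. What is shaped like the case_c but green or red is not meant.

How it is judged:
By the outcome, as a careful person would: the job done as asked, in the order asked, and still so for the second after the job is handed in, while the arm keeps its last pose, push and grip.
It also fails if it takes over 72 s, if anything falls off the work surface, if the arm or the gripper's body presses on something with over 40 N, if the wrist force passes 120 N, or if a joint passes its speed limit or range.

## Working session

There is one attempt and no reset: what is moved stays moved. The work goes in short steps, Python scripts to look and compute and a shell command to move; the robot and the scene stay as the last step left them, time stands still between calls to the robot, and variables do not carry over. Pictures are saved under pics/ and viewed, at most 10 in all, crops included, and the job is handed in when it is done.

```bash
ls; mkdir -p pics; python3 - <<'E'
from plant import manip
import cv2,numpy as np
o=manip.observe();print(o['clock'],o['eef_pos'],o['tool_rot'],o['opening'])
for n in ('top','side'):
    im=manip.read_camera(n);cv2.imwrite(f'pics/{n}0.png',im[:,:,::-1]);np.save(f'{n}0.npy',im)
    m=manip.camera_model(n);print(n,m['fovy'],m['cx'],m['cy'],m['distortion'],np.round(np.linalg.inv(m['world_to_cam']),3).tolist())
E
```

```text
pics
0.0 [ 0.20073236 -0.53844017  0.2914361 ] [-3.13988232e+00 -3.99420838e-05  3.56810713e-01] 0.09127914726652578
top 45.40532529253521 319.48692705008006 210.81498208666957 [-0.0941514  0.         0.         0.         0.       ] [[0.015, 0.983, -0.186, 0.308], [-1.0, 0.016, 0.006, 0.051], [0.008, 0.185, 0.983, 1.33], [0.0, 0.0, 0.0, 1.0]]
side 45.88837614595519 317.8395163671737 200.9479305800428 [-0.09854914  0.          0.          0.          0.        ] [[0.996, 0.069, -0.06, 0.494], [-0.091, 0.676, -0.732, -0.711], [-0.01, 0.734, 0.679, 0.738], [0.0, 0.0, 0.0, 1.0]]
```

View pics/top0.png

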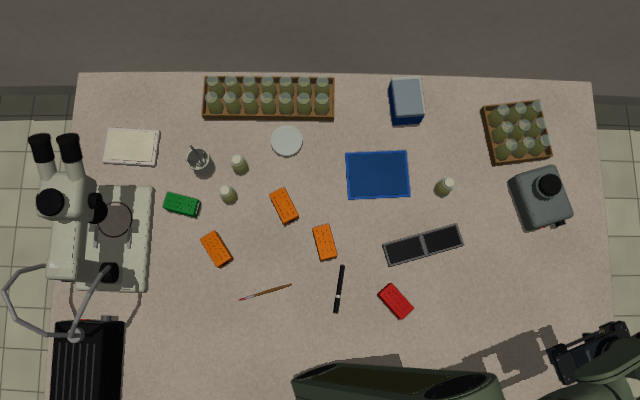

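View pics/side0.png

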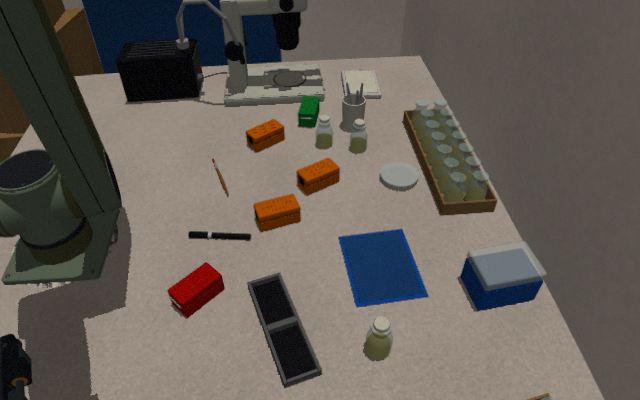

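Top view: orange cases at (285,206), (216,249) and (325,242), tray at (423,244), mat at (378,174), bottles at (240,163), (228,193) and (445,186). The red and green ones are decoys. The side view agrees. Next I measure by ray casting.

```bash
cat > h.py <<'E'
import cv2,numpy as np
from plant import manip
def K(m):
    f=200/np.tan(np.radians(m['fovy']/2));return np.array([[f,0,m['cx']],[0,f,m['cy']],[0,0,1]])
def rays(m,uv):
    p=cv2.undistortPoints(np.float64(uv).reshape(-1,1,2),K(m),np.array(m['distortion']))[:,0]
    T=np.linalg.inv(m['world_to_cam']);d=np.c_[p[:,0],-p[:,1],-np.ones(len(p))]@T[:3,:3].T
    return T[:3,3],d
def plane(m,uv,z):
    c,d=rays(m,uv);return (c+d*((z-c[2])/d[:,2])[:,None])[:,:2]
def cross(m1,u1,m2,u2):
    c1,d1=rays(m1,[u1]);c2,d2=rays(m2,[u2]);d1=d1[0];d2=d2[0]
    s=np.linalg.lstsq(np.c_[d1,-d2],c2-c1,rcond=None)[0]
    a=c1+s[0]*d1;b=c2+s[1]*d2;return (a+b)/2,np.linalg.norm(a-b)
def mask(im,h0,h1,s=150,v=60):
    return cv2.inRange(cv2.cvtColor(im,cv2.COLOR_RGB2HSV),(h0,s,v),(h1,255,255))
def blobs(mk,a0):
    cs=[c for c in cv2.findContours(mk,cv2.RETR_EXTERNAL,cv2.CHAIN_APPROX_NONE)[0] if cv2.contourArea(c)>a0]
    return cs
def rect(P):  # centre, (long, short), yaw of long side
    (c,(w,h),a)=cv2.minAreaRect(np.float32(P)*1000);a=np.radians(a)
    if w<h: w,h,a=h,w,a+np.pi/2
    return np.round(np.array(c)/1000,4),(round(w,1),round(h,1)),round((a+np.pi/2)%np.pi-np.pi/2,3)
E
python3 - <<'E'
from h import *
mt,ms=manip.camera_model('top'),manip.camera_model('side')
t,s=np.load('top0.npy'),np.load('side0.npy')
def hc(c):
    M=cv2.moments(cv2.convexHull(c));return (M['m10']/M['m00'],M['m01']/M['m00'])
A=blobs(mask(t,7,17),150);B=blobs(mask(s,7,17),200)
for c in A:
    P=plane(mt,c.reshape(-1,2),.023)
    print('case',np.round(hc(c),1),rect(P))
    for b in B:
        X,e=cross(mt,hc(c),ms,hc(b))
        if e<.02: print('   side',np.round(hc(b)),np.round(X,4),round(e,4))
for im,m,n in((t,mt,'top'),(s,ms,'side')):
    for c in blobs(mask(im,105,125,150,60),800): print('mat',n,rect(plane(m,c.reshape(-1,2),.003)))
# tray: dark-ish region near known pixel
hs=cv2.cvtColor(t,cv2.COLOR_RGB2HSV)
print(hs[244,370:480:3].tolist())
mk=np.zeros(t.shape[:2],np.uint8);mk[215:275,372:475]=(hs[215:275,372:475,2]<105)
for c in blobs(mk,500): print('tray',cv2.contourArea(c),rect(plane(mt,c.reshape(-1,2),.012)))
for n,uv,h in (('b0',(240,158),.085),('b1',(227,187),.085),('b2',(448,180),.085),('dish',(287,141),.016),('cup',(198,160),.08)): print(n,plane(mt,[uv],h))
E
```

```text
case [216.1 249.2] (array([0.4427, 0.326 ]), (99.0, 51.0), np.float64(0.601))
   side [265. 135.] [0.442  0.3255 0.025 ] 0.0001
case [324.4 242.1] (array([0.4675, 0.0288]), (95.8, 49.2), np.float64(0.272))
   side [277. 212.] [0.4664 0.0286 0.0259] 0.0005
   side [265. 135.] [0.4496 0.033  0.2245] 0.0145
case [283.9 205.8] (array([0.5672, 0.1428]), (98.2, 47.6), np.float64(0.485))
   side [318. 176.] [0.5658 0.1426 0.0259] 0.0011
mat top (array([ 0.6672, -0.1203]), (177.2, 137.3), np.float64(-1.503))
mat side (array([ 0.903 , -0.2199]), (143.9, 62.6), np.float64(-0.096))
mat side (array([ 0.6675, -0.1201]), (178.2, 138.5), np.float64(-1.506))
[[16, 44, 151], [16, 44, 151], [16, 42, 145], [16, 44, 152], [16, 40, 82], [24, 14, 90], [30, 15, 51], [0, 0, 30], [150, 9, 29], [0, 0, 28], [150, 9, 28], [0, 9, 29], [0, 9, 28], [165, 18, 28], [15, 18, 28], [0, 10, 26], [150, 9, 27], [30, 11, 67], [20, 18, 86], [0, 9, 27], [0, 0, 24], [165, 20, 25], [150, 11, 24], [150, 11, 24], [150, 11, 23], [15, 21, 24], [120, 11, 24], [0, 0, 23], [150, 11, 24], [60, 11, 23], [18, 17, 75], [26, 21, 86], [16, 44, 151], [17, 44, 150], [17, 44, 149], [17, 44, 155], [16, 44, 150]]
tray 1800.0 (array([ 0.4653, -0.2455]), (223.3, 69.2), np.float64(-1.286))
b0 [[0.68471026 0.26147896]]
b1 [[0.60336243 0.29257643]]
b2 [[ 0.63312444 -0.3030559 ]]
dish [[0.75864845 0.13997159]]
cup [[0.6790718  0.37727146]]
```

```bash
python3 - <<'E'
from h import *
im=manip.read_camera('wrist');cv2.imwrite('pics/w0.png',im[:,:,::-1])
m=manip.camera_model('wrist');print(m['fovy'],m['distortion']);o=manip.observe()
from scipy.spatial.transform import Rotation as R
T=np.linalg.inv(m['world_to_cam']);Rt=R.from_euler('xyz',o['tool_rot']).as_matrix()
print('cam in tool',Rt.T@(T[:3,3]-o['eef_pos']),Rt.T@T[:3,:3])
E
```

```text
61.22917748153076 [-0.03972651  0.          0.          0.          0.        ]
cam in tool [ 0.06994302 -0.00012268 -0.09302694] [[-1.39109085e-03  9.69419666e-01  2.45404923e-01]
 [ 9.99998708e-01  1.15083063e-03  1.12243555e-03]
 [ 8.05691591e-04  2.45406167e-01 -9.69420014e-01]]
```

Everything checks out: case centres sit at z≈0.025, sizes are right, and both views agree on the mat at (0.667, −0.120). I'll move over the tray and refine it with the wrist camera.

```bash
python3 -m handwheel '[{"x":3.2,"y":-1.65,"z":0.82,"rz":0.0065},{"x":3.2,"y":-1.65,"z":0.82,"rz":0.0065},{"x":3.2,"y":-1.65,"z":0.82,"rz":0.0065},{"x":3.2,"y":-1.65,"z":0.82,"rz":0.0065},{"x":3.2,"y":-1.65,"z":0.82,"rz":0.0065},{"x":3.2,"y":-1.65,"z":0.82,"rz":0.0065},{"x":3.2,"y":-1.65,"z":0.82,"rz":0.0065},{"x":3.2,"y":-1.65,"z":0.82,"rz":0.0065},{"x":3.2,"y":-1.65,"z":0.82,"rz":0.0065},{"x":3.2,"y":-1.65,"z":0.82,"rz":0.0065},{"x":3.2,"y":-1.65,"z":0.82,"rz":0.0065},{"rz":0}]'
python3 - <<'E'
from h import *
m=manip.camera_model('wrist');im=manip.read_camera('wrist');cv2.imwrite('pics/w1.png',im[:,:,::-1]);np.save('w1.npy',im)
o=manip.observe();print(o['eef_pos'],o['tool_rot'])
print({k:(v.tolist() if hasattr(v,'tolist') else v) for k,v in m.items()}, file=open('w1.txt','w'))
E
```

```text
[ 0.20076431 -0.53859207  0.29173546] [-3.14053438e+00 -2.50147381e-05  3.56805937e-01]invalid input
```

View pics/w1.png

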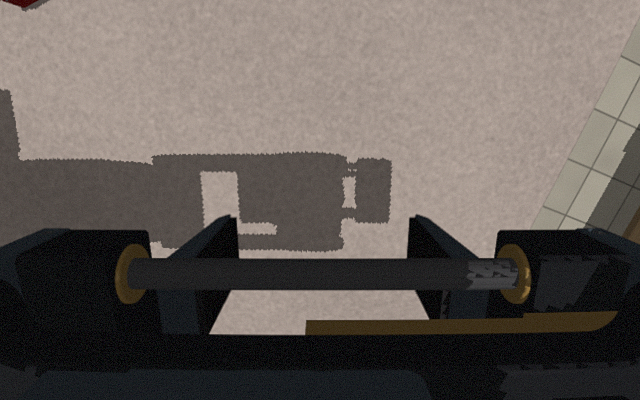

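The move was refused and nothing moved. The view shows the gripper across the lower half (rows 215–400), so the tray should be viewed ahead of the fingers. I'll retry with all keys given and a viewpoint 8 cm further back.

```bash
python3 -m handwheel '[{"x":2.7,"y":-1.88,"z":0.9,"rx":0,"ry":0,"rz":0.007,"hand":100},{"x":2.7,"y":-1.88,"z":0.9,"rx":0,"ry":0,"rz":0.007,"hand":100},{"x":2.7,"y":-1.88,"z":0.9,"rx":0,"ry":0,"rz":0.007,"hand":100},{"x":2.7,"y":-1.88,"z":0.9,"rx":0,"ry":0,"rz":0.007,"hand":100},{"x":2.7,"y":-1.88,"z":0.9,"rx":0,"ry":0,"rz":0.007,"hand":100},{"x":2.7,"y":-1.88,"z":0.9,"rx":0,"ry":0,"rz":0.007,"hand":100},{"x":2.7,"y":-1.88,"z":0.9,"rx":0,"ry":0,"rz":0.007,"hand":100},{"x":2.7,"y":-1.88,"z":0.9,"rx":0,"ry":0,"rz":0.007,"hand":100},{"x":2.7,"y":-1.88,"z":0.9,"rx":0,"ry":0,"rz":0.007,"hand":100},{"x":2.7,"y":-1.88,"z":0.9,"rx":0,"ry":0,"rz":0.007,"hand":100},{"x":0,"y":0,"z":0,"rx":0,"ry":0,"rz":0,"hand":100}]'
python3 - <<'E'
from h import *
o=manip.observe();print(o['clock'],o['eef_pos'],o['tool_rot'],o['ft_force'],o['moment'])
m=manip.camera_model('wrist');im=manip.read_camera('wrist');cv2.imwrite('pics/w2.png',im[:,:,::-1]);np.save('w2.npy',im)
import pickle;pickle.dump(m,open('w2.pkl','wb'))
g=im.max(2);mk=np.uint8(g<45)*255;mk[230:]=0
for c in blobs(mk,3000): print('dark',cv2.contourArea(c),cv2.boundingRect(c),rect(plane(m,c.reshape(-1,2),.005)),rect(plane(m,c.reshape(-1,2),.017)))
E
```

```text
clock: 1.12
eef_pos: [0.3982, -0.2703, 0.2007]
tool_rot: [-3.138, 0.0, 0.291]
ft_force: [0.2, -0.2, -0.8]
opening: 0.0915
gripper_force: 0.0
1.1167 [ 0.39820717 -0.27027412  0.20065974] [-3.13770854e+00  4.10969238e-04  2.91132834e-01] [ 0.17697267 -0.15547504 -0.76927499] [-0.04210262  0.10980608  0.02080285]
dark 4441.5 (190, 77, 93, 67) (array([ 0.447 , -0.1801]), (74.6, 53.6), np.float64(-1.285)) (array([ 0.4478, -0.1831]), (71.5, 51.4), np.float64(-1.285))
```

View pics/w2.png

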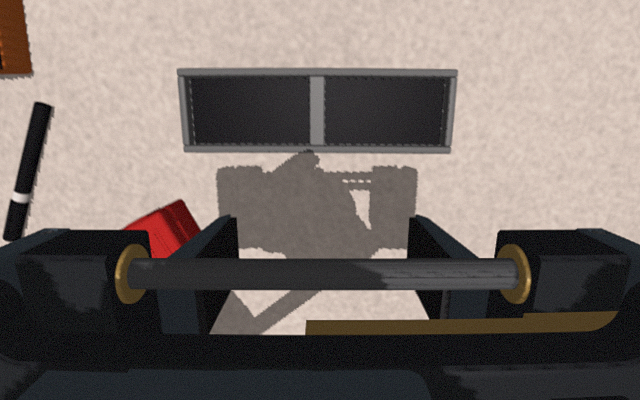

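The tray shows cleanly at cols 178–458, rows 68–152, with both pockets empty and its long side along the image. The camera is nearly overhead, so its outline is the rim at z = 0.017.

```bash
python3 - <<'E'
from h import *
import pickle
m=pickle.load(open('w2.pkl','rb'));im=cv2.GaussianBlur(np.load('w2.npy'),(5,5),0)
hs=cv2.cvtColor(im,cv2.COLOR_RGB2HSV)
for th in (22,26,30):
    mk=np.uint8(((hs[...,1]<th)|(hs[...,2]<55))&(hs[...,2]<150))*255;k=np.zeros_like(mk);k[50:163,160:475]=mk[50:163,160:475]
    k=cv2.morphologyEx(k,cv2.MORPH_OPEN,np.ones((5,5)))
    for c in blobs(k,8000): print(th,cv2.contourArea(c),cv2.boundingRect(c),rect(plane(m,c.reshape(-1,2),.017)))
v=np.uint8(im.max(2)<48)*255;v[:60]=0;v[160:]=0;v[:,:170]=0;v[:,470:]=0
for c in blobs(v,1500): print('floor',cv2.boundingRect(c),rect(plane(m,c.reshape(-1,2),.005)))
from scipy.spatial.transform import Rotation
E
```

```text
22 22355.5 (178, 68, 279, 85) (array([ 0.4652, -0.2441]), (218.4, 64.9), np.float64(-1.287))
26 22710.0 (178, 68, 279, 85) (array([ 0.4653, -0.244 ]), (219.0, 65.4), np.float64(-1.286))
30 22809.0 (178, 68, 279, 86) (array([ 0.4651, -0.2441]), (219.0, 66.0), np.float64(-1.286))
floor (346, 78, 102, 67) (array([ 0.4846, -0.3071]), (82.4, 53.5), np.float64(-1.295))
floor (188, 77, 120, 67) (array([ 0.4495, -0.1885]), (99.0, 53.6), np.float64(-1.285))
```

```bash
python3 -m handwheel '[{"x":0.77,"y":-3.34,"z":0.5,"rx":0,"ry":0,"rz":0.002,"hand":100},{"x":0.77,"y":-3.34,"z":0.5,"rx":0,"ry":0,"rz":0.002,"hand":100},{"x":0.77,"y":-3.34,"z":0.5,"rx":0,"ry":0,"rz":0.002,"hand":100},{"x":0.77,"y":-3.34,"z":0.5,"rx":0,"ry":0,"rz":0.002,"hand":100},{"x":0.77,"y":-3.34,"z":0.5,"rx":0,"ry":0,"rz":0.002,"hand":100},{"x":0.77,"y":-3.34,"z":0.5,"rx":0,"ry":0,"rz":0.002,"hand":100},{"x":0.77,"y":-3.34,"z":0.5,"rx":0,"ry":0,"rz":0.002,"hand":100},{"x":0.77,"y":-3.34,"z":0.5,"rx":0,"ry":0,"rz":0.002,"hand":100},{"x":0,"y":0,"z":0,"rx":0,"ry":0,"rz":0,"hand":100}]'
cat >> h.py <<'E'
from scipy.spatial.transform import Rotation as Rn
def go(xy,z,yaw):  # shift in tool axes (cm) and rz to reach a pose
    o=manip.observe();R0=Rn.from_euler('xyz',o['tool_rot'])
    s=R0.inv().apply(np.r_[xy,z]-o['eef_pos'])*100
    rv=(R0.inv()*Rn.from_euler('xyz',[np.pi,0,yaw])).as_rotvec()
    print('at',np.round(o['eef_pos'],4),np.round(o['tool_rot'],4),'t',round(o['clock'],2),'| shift cm',np.round(s,2),'turn',np.round(rv,4))
def topface(im,m,z):
    # sharp orange top face (brighter than sides): outline cast on the plane z
    mk=mask(cv2.GaussianBlur(im,(3,3),0),5,18,150,40)
    for c in blobs(mk,800):
        x=np.zeros_like(mk);cv2.drawContours(x,[c],-1,255,-1)
        V=im.max(2)[(x>0)&(mk>0)];t,_=cv2.threshold(V.reshape(-1,1),0,255,cv2.THRESH_OTSU)
        k=cv2.morphologyEx(np.uint8((x>0)&(im.max(2)>t))*255,cv2.MORPH_CLOSE,np.ones((5,5)))
        print('px',cv2.boundingRect(c),'hull@z/2',rect(plane(m,c.reshape(-1,2),z-.023)),'hull@top',rect(plane(m,c.reshape(-1,2),z)),t)
        for d in blobs(k,500): print('   bright',cv2.boundingRect(d),rect(plane(m,d.reshape(-1,2),z)))
def look(n):
    m=manip.camera_model('wrist');im=manip.read_camera('wrist');cv2.imwrite(f'pics/{n}.png',im[:,:,::-1]);return im,m
E
python3 - <<'E'
from h import *
go((.467,.0287),.098,.272);im,m=look('w3');topface(im,m,.046)
E
```

```text
clock: 1.92
eef_pos: [0.3809, 0.0027, 0.1619]
tool_rot: [-3.14, 0.001, 0.275]
ft_force: [-1.0, 0.1, -0.7]
opening: 0.0913
gripper_force: 0.0
at [0.3809 0.0027 0.1619] [-3.1401e+00  1.1000e-03  2.7530e-01] t 1.92 | shift cm [ 9.   -0.16  6.38] turn [-0.0015  0.0011  0.0033]
px (277, 0, 82, 156) hull@z/2 (array([0.467 , 0.0313]), (97.1, 51.3), np.float64(0.268)) hull@top (array([0.4652, 0.0304]), (87.5, 46.3), np.float64(0.268)) 180.0
   bright (279, 0, 78, 153) (array([0.466 , 0.0306]), (85.7, 44.0), np.float64(0.267))
```

View pics/w3.png

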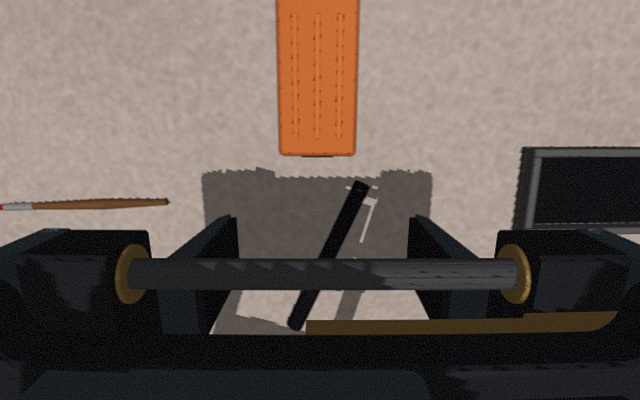

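The case fills cols 279–357, with its near edge at row 155 and the far end cut off by the frame. It lies about 2 mm left of my estimate, so I descend to grip it high, keeping the tips clear of the tray rim later.

```bash
python3 -m handwheel '[{"x":3.03,"y":-0.1,"z":1.0,"rx":-0.001,"ry":0.001,"rz":0.003,"hand":100},{"x":3.03,"y":-0.1,"z":1.0,"rx":0,"ry":0,"rz":0,"hand":100},{"x":3.03,"y":-0.1,"z":1.0,"rx":0,"ry":0,"rz":0,"hand":100},{"x":0,"y":0,"z":1.7,"rx":0,"ry":0,"rz":0,"hand":100},{"x":0,"y":0,"z":1.7,"rx":0,"ry":0,"rz":0,"hand":100},{"x":0,"y":0,"z":0,"rx":0,"ry":0,"rz":0,"hand":20},{"x":0,"y":0,"z":0,"rx":0,"ry":0,"rz":0,"hand":20},{"x":0,"y":0,"z":0,"rx":0,"ry":0,"rz":0,"hand":20},{"x":0,"y":0,"z":0,"rx":0,"ry":0,"rz":0,"hand":20},{"x":0,"y":0,"z":0,"rx":0,"ry":0,"rz":0,"hand":20}]' 25
```

```text
clock: 2.8
eef_pos: [0.4694, 0.026, 0.0994]
tool_rot: [3.14, -0.003, 0.267]
ft_force: [0.2, -0.4, -0.8]
opening: 0.0607
gripper_force: 0.0
```

```bash
python3 -m handwheel '[{"x":0,"y":0,"z":0,"rx":0,"ry":0,"rz":0,"hand":20},{"x":0,"y":0,"z":0,"rx":0,"ry":0,"rz":0,"hand":20},{"x":0,"y":0,"z":0,"rx":0,"ry":0,"rz":0,"hand":20}]'; python3 -c "
from h import *
go((.4675,.0305),.098,.272);o=manip.observe();print(o['opening'],o['gripper_force'],o['ft_force'],o['moment'])"
```

```text
clock: 3.05
eef_pos: [0.469, 0.0268, 0.0991]
tool_rot: [3.141, -0.002, 0.267]
ft_force: [-2.0, 3.1, 6.7]
opening: 0.0476
gripper_force: 25.0
at [0.469  0.0268 0.0991] [ 3.1411e+00 -2.3000e-03  2.6720e-01] t 3.05 | shift cm [-0.05 -0.39  0.11] turn [ 0.0005 -0.0023 -0.0048]
0.04756186987639148 25.001608282327652 [-1.97244085  3.09294408  6.67742996] [ 0.73937954  0.29919131 -0.1065741 ]
```

```bash
python3 -m handwheel '[{"x":0,"y":0,"z":-2,"rx":0,"ry":0,"rz":0,"hand":20},{"x":0,"y":0,"z":-3.5,"rx":0,"ry":0,"rz":0,"hand":20},{"x":0,"y":0,"z":-3.5,"rx":0,"ry":0,"rz":0,"hand":20},{"x":0,"y":0,"z":-2,"rx":0,"ry":0,"rz":0,"hand":20},{"x":0,"y":0,"z":0,"rx":0,"ry":0,"rz":0,"hand":20},{"x":0,"y":0,"z":0,"rx":0,"ry":0,"rz":0,"hand":20},{"x":0,"y":0,"z":0,"rx":0,"ry":0,"rz":0,"hand":20}]'; cat >> h.py <<'E'
def ft(tag=''):
    o=manip.observe();R0=Rn.from_euler('xyz',o['tool_rot']).inv()
    print(tag,'t',round(o['clock'],3),'F',np.round(R0.apply(o['ft_force']),2),'M',np.round(R0.apply(o['moment']),3),'rot',np.round(o['tool_rot'],3),'op',round(o['opening'],4))
E
python3 - <<'E'
from h import *
go((.469,.0268),.2,.267);ft();im,m=look('w4');z=manip.observe()['eef_pos'][2]-.0991+.046;print(z);topface(im,m,z);ft();manip.read_camera('wrist');ft()
E
```

```text
clock: 3.63
eef_pos: [0.4675, 0.0263, 0.2067]
tool_rot: [3.141, 0.002, 0.268]
ft_force: [-1.0, 0.2, -2.7]
opening: 0.0476
gripper_force: 25.0
at [0.4675 0.0263 0.2067] [3.1409e+00 2.4000e-03 2.6810e-01] t 3.63 | shift cm [ 0.16 -0.01  0.67] turn [0.0006 0.0024 0.0011]
 t 3.633 F [-0.88 -0.45  2.7 ] M [ 0.029 -0.016  0.032] rot [3.141e+00 2.000e-03 2.680e-01] op 0.0476
0.15322008803431464
px (274, 290, 98, 33) hull@z/2 (array([0.4329, 0.0173]), (54.2, 20.5), np.float64(-1.302)) hull@top (array([0.4468, 0.0211]), (46.9, 17.7), np.float64(-1.302)) 86.0
   bright (274, 291, 97, 29) (array([0.4473, 0.0213]), (46.6, 15.5), np.float64(-1.304))
px (270, 162, 106, 97) hull@z/2 (array([0.4866, 0.032 ]), (55.2, 52.3), np.float64(-1.304)) hull@top (array([0.4932, 0.0338]), (47.7, 45.2), np.float64(-1.304)) 150.0
   bright (270, 175, 106, 33) (array([0.5024, 0.0362]), (46.5, 14.6), np.float64(-1.304))
px (0, 98, 38, 85) hull@z/2 (array([0.4795, 0.1922]), (44.0, 20.4), np.float64(0.041)) hull@top (array([0.4871, 0.1722]), (38.0, 17.6), np.float64(0.041)) 64.0
   bright (0, 98, 38, 84) (array([0.4873, 0.1723]), (37.5, 17.6), np.float64(0.041))
px (155, 0, 100, 104) hull@z/2 (array([0.5499, 0.1061]), (49.8, 35.5), np.float64(0.481)) hull@top (array([0.5479, 0.0978]), (43.0, 30.6), np.float64(0.481)) 146.0
   bright (155, 0, 89, 102) (array([0.5481, 0.1002]), (40.6, 26.6), np.float64(0.483))
 t 3.683 F [-0.24 -0.28  2.7 ] M [-0.015 -0.023 -0.043] rot [3.141e+00 3.000e-03 2.680e-01] op 0.0477
 t 3.733 F [0.12 0.   2.01] M [0.036 0.025 0.052] rot [3.141e+00 3.000e-03 2.680e-01] op 0.0481
```

```bash
cat > meas.py <<'E'
from h import *
import sys
A=[]
for i in range(7):
    o=manip.observe();R0=Rn.from_euler('xyz',o['tool_rot']).inv();A.append(np.r_[R0.apply(o['ft_force']),R0.apply(o['moment'])])
    manip.read_camera('wrist')
A=np.array(A);print(sys.argv[1],round(o['clock'],2),'pitch',np.round(R0.inv().apply([1,0,0])[2],3),'mean F',np.round(A[:,:3].mean(0),2),'My',round(A[:,4].mean(),4),'+-',round(A[:,4].std()/7**.5,4))
E
python3 -m handwheel '[{"x":0,"y":0,"z":0,"rx":0,"ry":0.03,"rz":0,"hand":20},{"x":0,"y":0,"z":0,"rx":0,"ry":0.03,"rz":0,"hand":20},{"x":0,"y":0,"z":0,"rx":0,"ry":0.03,"rz":0,"hand":20},{"x":0,"y":0,"z":0,"rx":0,"ry":0.03,"rz":0,"hand":20},{"x":0,"y":0,"z":0,"rx":0,"ry":0.03,"rz":0,"hand":20},{"x":0,"y":0,"z":0,"rx":0,"ry":0,"rz":0,"hand":20},{"x":0,"y":0,"z":0,"rx":0,"ry":0,"rz":0,"hand":20},{"x":0,"y":0,"z":0,"rx":0,"ry":0,"rz":0,"hand":20},{"x":0,"y":0,"z":0,"rx":0,"ry":0,"rz":0,"hand":20}]' >/dev/null; python3 meas.py tilt+
python3 -m handwheel '[{"x":0,"y":0,"z":0,"rx":0,"ry":-0.03,"rz":0,"hand":20},{"x":0,"y":0,"z":0,"rx":0,"ry":-0.03,"rz":0,"hand":20},{"x":0,"y":0,"z":0,"rx":0,"ry":-0.03,"rz":0,"hand":20},{"x":0,"y":0,"z":0,"rx":0,"ry":-0.03,"rz":0,"hand":20},{"x":0,"y":0,"z":0,"rx":0,"ry":-0.03,"rz":0,"hand":20},{"x":0,"y":0,"z":0,"rx":0,"ry":0,"rz":0,"hand":20}]' >/dev/null; python3 meas.py level+
python3 -m handwheel '[{"x":0,"y":0,"z":0,"rx":0,"ry":-0.03,"rz":0,"hand":20},{"x":0,"y":0,"z":0,"rx":0,"ry":-0.03,"rz":0,"hand":20},{"x":0,"y":0,"z":0,"rx":0,"ry":-0.03,"rz":0,"hand":20},{"x":0,"y":0,"z":0,"rx":0,"ry":-0.03,"rz":0,"hand":20},{"x":0,"y":0,"z":0,"rx":0,"ry":-0.03,"rz":0,"hand":20},{"x":0,"y":0,"z":0,"rx":0,"ry":0,"rz":0,"hand":20},{"x":0,"y":0,"z":0,"rx":0,"ry":0,"rz":0,"hand":20},{"x":0,"y":0,"z":0,"rx":0,"ry":0,"rz":0,"hand":20},{"x":0,"y":0,"z":0,"rx":0,"ry":0,"rz":0,"hand":20}]' >/dev/null; python3 meas.py tilt-
python3 -m handwheel '[{"x":0,"y":0,"z":0,"rx":0,"ry":0.03,"rz":0,"hand":20},{"x":0,"y":0,"z":0,"rx":0,"ry":0.03,"rz":0,"hand":20},{"x":0,"y":0,"z":0,"rx":0,"ry":0.03,"rz":0,"hand":20},{"x":0,"y":0,"z":0,"rx":0,"ry":0.03,"rz":0,"hand":20},{"x":0,"y":0,"z":0,"rx":0,"ry":0.03,"rz":0,"hand":20},{"x":0,"y":0,"z":0,"rx":0,"ry":0,"rz":0,"hand":20}]' >/dev/null; python3 meas.py level-
```

```text
tilt+ 4.78 pitch 0.15 mean F [-0.35  0.09  2.37] My -0.1727 +- 0.0086
level+ 5.63 pitch 0.001 mean F [-0.21 -0.09  2.86] My 0.0124 +- 0.0113
tilt- 6.73 pitch -0.148 mean F [ 0.44 -0.23  2.33] My 0.1499 +- 0.0085
level- 7.58 pitch 0.001 mean F [0.15 0.01 2.54] My -0.0105 +- 0.0068
```

```bash
sed -i 's/range(7)/range(12)/;s/7\*\*/12**/' meas.py
python3 meas.py level-
python3 -m handwheel '[{"x":0,"y":0,"z":0,"rx":0,"ry":0.04,"rz":0,"hand":20},{"x":0,"y":0,"z":0,"rx":0,"ry":0.04,"rz":0,"hand":20},{"x":0,"y":0,"z":0,"rx":0,"ry":0.04,"rz":0,"hand":20},{"x":0,"y":0,"z":0,"rx":0,"ry":0.04,"rz":0,"hand":20},{"x":0,"y":0,"z":0,"rx":0,"ry":0,"rz":0,"hand":20},{"x":0,"y":0,"z":0,"rx":0,"ry":0,"rz":0,"hand":20},{"x":0,"y":0,"z":0,"rx":0,"ry":0,"rz":0,"hand":20},{"x":0,"y":0,"z":0,"rx":0,"ry":-0.04,"rz":0,"hand":20},{"x":0,"y":0,"z":0,"rx":0,"ry":-0.04,"rz":0,"hand":20},{"x":0,"y":0,"z":0,"rx":0,"ry":-0.04,"rz":0,"hand":20},{"x":0,"y":0,"z":0,"rx":0,"ry":-0.04,"rz":0,"hand":20},{"x":0,"y":0,"z":0,"rx":0,"ry":0,"rz":0,"hand":20}]' >/dev/null; python3 meas.py level+; python3 -c "
from h import *
go((.4497,-.1913),.15,1.856)"
```

```text
level- 8.18 pitch 0.001 mean F [0.12 0.16 2.46] My -0.0046 +- 0.0058
level+ 9.78 pitch 0.001 mean F [-0.21  0.25  2.27] My -0.0047 +- 0.0083
at [0.4686 0.0264 0.2084] [ 3.1405e+00 -1.2000e-03  2.6770e-01] t 9.83 | shift cm [-7.59 20.49  5.85] turn [ 1.8000e-03 -1.0000e-04 -1.5883e+00]
```

The level+ and level− moments are the same, where a loose ball would shift them by 0.068 Nm. Case B is sound, so it goes to the left pocket.

```bash
python3 -m handwheel '[{"x":0,"y":0,"z":0,"rx":0,"ry":0,"rz":-0.123,"hand":20},{"x":0,"y":0,"z":0,"rx":0,"ry":0,"rz":-0.123,"hand":20},{"x":0,"y":0,"z":0,"rx":0,"ry":0,"rz":-0.123,"hand":20},{"x":0,"y":0,"z":0,"rx":0,"ry":0,"rz":-0.123,"hand":20},{"x":0,"y":0,"z":0,"rx":0,"ry":0,"rz":-0.123,"hand":20},{"x":0,"y":0,"z":0,"rx":0,"ry":0,"rz":-0.123,"hand":20},{"x":0,"y":0,"z":0,"rx":0,"ry":0,"rz":-0.123,"hand":20},{"x":0,"y":0,"z":0,"rx":0,"ry":0,"rz":-0.123,"hand":20},{"x":0,"y":0,"z":0,"rx":0,"ry":0,"rz":-0.123,"hand":20},{"x":0,"y":0,"z":0,"rx":0,"ry":0,"rz":-0.123,"hand":20},{"x":0,"y":0,"z":0,"rx":0,"ry":0,"rz":-0.123,"hand":20},{"x":0,"y":0,"z":0,"rx":0,"ry":0,"rz":-0.123,"hand":20}]'; python3 -c "
from h import *
go((.4493,-.1899),.15,1.856)"
```

```text
clock: 10.83
eef_pos: [0.4687, 0.0264, 0.2083]
tool_rot: [3.14, 0.001, 1.75]
ft_force: [-0.1, 0.5, -3.8]
opening: 0.0481
gripper_force: 25.0
at [0.4687 0.0264 0.2083] [3.1404e+00 1.0000e-03 1.7498e+00] t 10.83 | shift cm [-20.94  -5.77   5.84] turn [ 0.0011  0.001  -0.1062]
```

```bash
python3 -m handwheel '[{"x":-3.49,"y":-0.96,"z":0.9,"rx":0,"ry":0,"rz":0,"hand":20},{"x":-3.49,"y":-0.96,"z":0.9,"rx":0,"ry":0,"rz":0,"hand":20},{"x":-3.49,"y":-0.96,"z":0.9,"rx":0,"ry":0,"rz":0,"hand":20},{"x":-3.49,"y":-0.96,"z":0.9,"rx":0,"ry":0,"rz":0,"hand":20},{"x":-3.49,"y":-0.96,"z":0.9,"rx":0,"ry":0,"rz":0,"hand":20},{"x":-3.49,"y":-0.96,"z":0.9,"rx":0,"ry":0,"rz":0,"hand":20},{"x":0,"y":0,"z":0,"rx":0,"ry":0,"rz":-0.105,"hand":20},{"x":0,"y":0,"z":0,"rx":0,"ry":0,"rz":0,"hand":20},{"x":0,"y":0,"z":0,"rx":0,"ry":0,"rz":0,"hand":20}]'; cat >> h.py <<'E'
def goavg(xy,z,yaw,n=4):
    S=[]
    for i in range(n):
        o=manip.observe();R0=Rn.from_euler('xyz',o['tool_rot'])
        S.append(np.r_[R0.inv().apply(np.r_[xy,z]-o['eef_pos'])*100,(R0.inv()*Rn.from_euler('xyz',[np.pi,0,yaw])).as_rotvec()])
        if i<n-1: manip.read_camera('wrist')
    print('t',round(o['clock'],2),'mean shift/turn',np.round(np.mean(S,0),3),'sd',np.round(np.std(S,0),3))
E
python3 - <<'E'
from h import *
goavg((.4493,-.1899),.15,1.856);im,m=look('w5')
E
```

```text
clock: 11.58
eef_pos: [0.448, -0.1899, 0.1544]
tool_rot: [3.141, 0.0, 1.845]
ft_force: [0.4, -0.6, -2.6]
opening: 0.0479
gripper_force: 25.0
t 11.73 mean shift/turn [-0.091  0.09   0.457  0.001  0.001 -0.009] sd [0.033 0.025 0.014 0.    0.    0.001]
```

View pics/w5.png

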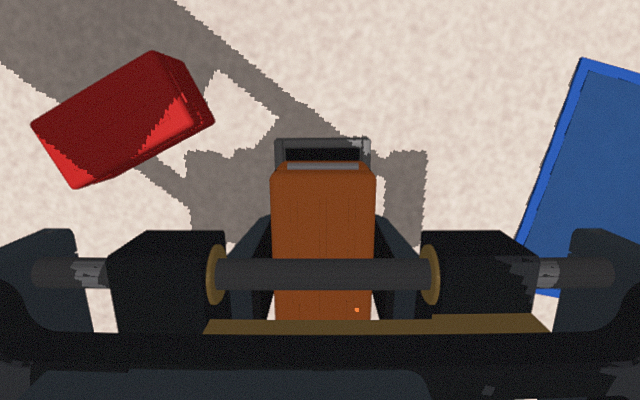

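The held case (cols 270–377) is laterally centred on the tray end (cols 275–371, rim at row 138). Next I check the lengthwise fit numerically.

```bash
python3 - <<'E'
from h import *
im=cv2.imread('pics/w5.png')[:,:,::-1];m=manip.camera_model('wrist');o=manip.observe();R0=Rn.from_euler('xyz',o['tool_rot']).inv()
def tool(uv,z): return np.round(R0.apply(np.r_[plane(m,[uv],z)[0],z]-o['eef_pos'])*1000,1)
print('expected end',np.round(R0.apply(np.array([.4342,-.1385,.017])-o['eef_pos'])*1000,1))
col=im[120:185,323].astype(int);print(list(zip(range(120,185,2),col.tolist()[::2])))
for r in (138,148,162): print(r,tool((323,r),.017))
zb=o['eef_pos'][2]-.0991
for r in (162,168,175): print(r,'case bottom',tool((323,r),zb),'top',tool((323,r),zb+.046))
print('case sides top',tool((270,200),zb+.046),tool((377,200),zb+.046))
E
```

```text
expected end [ 52.5  -0.  137.7]
[(120, [127, 117, 111]), (122, [123, 112, 105]), (124, [114, 104, 101]), (126, [113, 103, 99]), (128, [118, 108, 104]), (130, [117, 109, 103]), (132, [117, 109, 101]), (134, [120, 108, 101]), (136, [121, 110, 105]), (138, [54, 51, 50]), (140, [67, 64, 67]), (142, [66, 66, 65]), (144, [64, 67, 65]), (146, [59, 56, 56]), (148, [26, 29, 24]), (150, [13, 10, 12]), (152, [25, 24, 24]), (154, [26, 28, 25]), (156, [25, 28, 30]), (158, [15, 17, 22]), (160, [50, 31, 17]), (162, [101, 69, 54]), (164, [89, 83, 84]), (166, [103, 100, 104]), (168, [95, 94, 95]), (170, [101, 54, 23]), (172, [108, 53, 23]), (174, [114, 59, 27]), (176, [119, 61, 23]), (178, [125, 64, 28]), (180, [124, 63, 21]), (182, [125, 64, 27]), (184, [125, 64, 32])]
138 [ 53.3   1.3 137.7]
148 [ 46.6   1.3 137.7]
162 [ 37.    1.3 137.7]
162 case bottom [42.4  1.2 99. ] top [48.9  1.1 53. ]
168 case bottom [39.   1.2 99.1] top [46.2  1.1 53. ]
175 case bottom [34.9  1.2 99.1] top [43.2  1.1 53. ]
case sides top [ 31.9 -22.6  53. ] [31.8 25.2 53.1]
```

```bash
python3 -m handwheel '[{"x":0,"y":0.04,"z":1.2,"rx":0.001,"ry":0.001,"rz":-0.009,"hand":20},{"x":0,"y":0,"z":1.2,"rx":0,"ry":0,"rz":0,"hand":20},{"x":0,"y":0,"z":0.8,"rx":0,"ry":0,"rz":0,"hand":20},{"x":0,"y":0,"z":0,"rx":0,"ry":0,"rz":0,"hand":20},{"x":0,"y":0,"z":0,"rx":0,"ry":0,"rz":0,"hand":20}]'; python3 - <<'E'
from h import *
goavg((.4493,-.1899),.104,1.856)
im,m=look('w6');o=manip.observe();R0=Rn.from_euler('xyz',o['tool_rot']).inv()
def tool(uv,z): return np.round(R0.apply(np.r_[plane(m,[uv],z)[0],z]-o['eef_pos'])*1000,1)
for r in range(120,200,2): print(r,im[r,323].tolist(),tool((323,r),.017)[0],tool((323,r),o['eef_pos'][2]-.0991)[0],end=' | ')
E
```

```text
clock: 12.2
eef_pos: [0.4485, -0.1892, 0.1223]
tool_rot: [-3.141, -0.0, 1.858]
ft_force: [0.5, 0.0, -1.6]
opening: 0.0477
gripper_force: 25.0
t 12.35 mean shift/turn [-0.054  0.03   1.878  0.     0.     0.002] sd [0.025 0.013 0.028 0.001 0.001 0.   ]
120 [131, 120, 114] 65.7 65.9 | 122 [125, 113, 108] 64.6 64.8 | 124 [118, 110, 103] 63.5 63.7 | 126 [115, 105, 99] 62.4 62.6 | 128 [116, 108, 101] 61.2 61.5 | 130 [124, 115, 109] 60.1 60.4 | 132 [118, 107, 102] 58.9 59.3 | 134 [119, 108, 104] 57.8 58.2 | 136 [120, 107, 104] 56.7 57.1 | 138 [124, 115, 106] 55.5 56.0 | 140 [56, 51, 52] 54.3 54.9 | 142 [59, 56, 57] 53.2 53.8 | 144 [63, 62, 62] 52.0 52.6 | 146 [63, 60, 59] 50.9 51.5 | 148 [67, 66, 65] 49.7 50.4 | 150 [52, 52, 55] 48.5 49.3 | 152 [26, 23, 23] 47.4 48.1 | 154 [16, 4, 18] 46.2 47.0 | 156 [17, 19, 15] 45.0 45.9 | 158 [12, 4, 16] 43.8 44.7 | 160 [44, 26, 12] 42.7 43.6 | 162 [102, 70, 55] 41.5 42.4 | 164 [93, 91, 91] 40.3 41.3 | 166 [102, 100, 101] 39.1 40.1 | 168 [101, 96, 100] 37.9 39.0 | 170 [108, 56, 25] 36.7 37.8 | 172 [110, 58, 24] 35.5 36.7 | 174 [118, 62, 30] 34.3 35.5 | 176 [122, 63, 21] 33.1 34.3 | 178 [120, 57, 18] 31.9 33.2 | 180 [122, 60, 20] 30.6 32.0 | 182 [122, 62, 19] 29.4 30.8 | 184 [127, 66, 33] 28.2 29.6 | 186 [128, 66, 35] 27.0 28.4 | 188 [129, 68, 32] 25.7 27.3 | 190 [127, 63, 31] 24.5 26.1 | 192 [120, 58, 20] 23.3 24.9 | 194 [124, 63, 25] 22.0 23.7 | 196 [129, 67, 33] 20.8 22.5 | 198 [126, 66, 33] 19.5 21.3 |
```

```bash
python3 -m handwheel '[{"x":0.07,"y":0.02,"z":0.4,"rx":0,"ry":0,"rz":0.001,"hand":20},{"x":0,"y":0,"z":0.4,"rx":0,"ry":0,"rz":0,"hand":20},{"x":0,"y":0,"z":0.4,"rx":0,"ry":0,"rz":0,"hand":20},{"x":0,"y":0,"z":0.2,"rx":0,"ry":0,"rz":0,"hand":20},{"x":0,"y":0,"z":0.2,"rx":0,"ry":0,"rz":0,"hand":20},{"x":0,"y":0,"z":0,"rx":0,"ry":0,"rz":0,"hand":20},{"x":0,"y":0,"z":0,"rx":0,"ry":0,"rz":0,"hand":20}]'; python3 - <<'E'
from h import *
goavg((.4493,-.1899),.104,1.856);ft()
E
```

```text
clock: 12.98
eef_pos: [0.4485, -0.189, 0.1063]
tool_rot: [-3.141, -0.0, 1.857]
ft_force: [0.1, -0.6, -2.0]
opening: 0.0479
gripper_force: 25.0
t 13.13 mean shift/turn [-0.109  0.045  0.244  0.     0.     0.001] sd [0.004 0.006 0.012 0.    0.    0.   ]
 t 13.133 F [0.35 0.34 3.56] M [-0.072 -0.122  0.023] rot [3.141 0.    1.857] op 0.048
```

```bash
python3 -m handwheel '[{"x":0,"y":0,"z":0.1,"rx":0,"ry":0,"rz":0,"hand":20},{"x":0,"y":0,"z":0.1,"rx":0,"ry":0,"rz":0,"hand":20},{"x":0,"y":0,"z":0.08,"rx":0,"ry":0,"rz":0,"hand":20},{"x":0,"y":0,"z":0,"rx":0,"ry":0,"rz":0,"hand":20},{"x":0,"y":0,"z":0,"rx":0,"ry":0,"rz":0,"hand":20}]'; python3 - <<'E'
from h import *
goavg((.4493,-.1899),.104,1.856,2);ft()
E
```

```text
clock: 13.55
eef_pos: [0.4486, -0.189, 0.1042]
tool_rot: [3.141, 0.0, 1.857]
ft_force: [-0.6, -0.4, 4.9]
opening: 0.0481
gripper_force: 25.0
t 13.6 mean shift/turn [-0.103  0.043  0.017  0.     0.     0.001] sd [0.    0.001 0.    0.    0.    0.   ]
 t 13.6 F [ 0.96 -0.76 -4.53] M [0.159 0.328 0.011] rot [3.141 0.    1.857] op 0.048
```

Contact at exactly the floor height (0.104). I'll release and lift.

```bash
python3 -m handwheel '[{"x":0,"y":0,"z":0,"rx":0,"ry":0,"rz":0,"hand":100},{"x":0,"y":0,"z":0,"rx":0,"ry":0,"rz":0,"hand":100},{"x":0,"y":0,"z":0,"rx":0,"ry":0,"rz":0,"hand":100},{"x":0,"y":0,"z":0,"rx":0,"ry":0,"rz":0,"hand":100},{"x":0,"y":0,"z":0,"rx":0,"ry":0,"rz":0,"hand":100},{"x":0,"y":0,"z":-2,"rx":0,"ry":0,"rz":0,"hand":100},{"x":0,"y":0,"z":-3,"rx":0,"ry":0,"rz":0,"hand":100},{"x":0,"y":0,"z":-3,"rx":0,"ry":0,"rz":0,"hand":100}]'; python3 - <<'E'
from h import *
t=manip.read_camera('top');cv2.imwrite('pics/t1.png',cv2.resize(t[120:300,180:480,::-1],None,fx=2,fy=2))
mt=manip.camera_model('top')
for c in blobs(mask(t,7,17),150): print(rect(plane(mt,c.reshape(-1,2),.026)))
go(np.array([.566,.1428])-.09*np.array([np.cos(.485),np.sin(.485)]),.16,.485)
E
```

```text
clock: 14.27
eef_pos: [0.4479, -0.1887, 0.1838]
tool_rot: [-3.139, -0.002, 1.857]
ft_force: [0.4, -0.5, 0.2]
opening: 0.0909
gripper_force: 0.0
(array([ 0.4442, -0.1692]), (48.4, 44.0), np.float64(0.257))
(array([0.4424, 0.3253]), (98.8, 50.9), np.float64(0.601))
(array([0.5666, 0.1426]), (98.0, 47.5), np.float64(0.485))
at [ 0.451  -0.19    0.1899] [3.1343 0.0063 1.8568] t 14.32 | shift cm [26.92 11.58  2.9 ] turn [1.0500e-02 3.0000e-04 1.3718e+00]
```

View pics/t1.png

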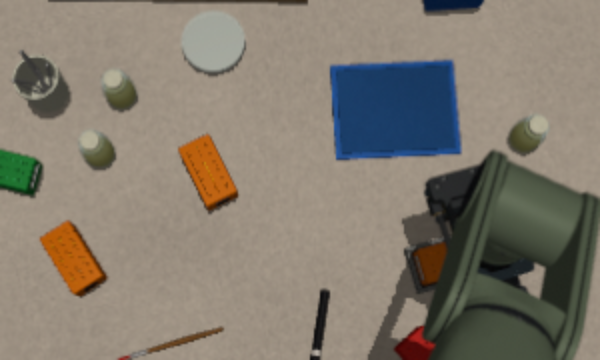

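Case B sits in the left pocket (partly hidden by the arm), and nothing else has moved. Next is case C.

```bash
python3 -m handwheel '[{"x":3.36,"y":1.45,"z":0.36,"rx":0,"ry":0,"rz":0,"hand":100},{"x":3.36,"y":1.45,"z":0.36,"rx":0,"ry":0,"rz":0,"hand":100},{"x":3.36,"y":1.45,"z":0.36,"rx":0,"ry":0,"rz":0,"hand":100},{"x":3.36,"y":1.45,"z":0.36,"rx":0,"ry":0,"rz":0,"hand":100},{"x":3.36,"y":1.45,"z":0.36,"rx":0,"ry":0,"rz":0,"hand":100},{"x":3.36,"y":1.45,"z":0.36,"rx":0,"ry":0,"rz":0,"hand":100},{"x":3.36,"y":1.45,"z":0.36,"rx":0,"ry":0,"rz":0,"hand":100},{"x":3.36,"y":1.45,"z":0.36,"rx":0,"ry":0,"rz":0,"hand":100}]' >/dev/null
python3 -m handwheel '[{"x":0,"y":0,"z":0,"rx":0,"ry":0,"rz":0.124,"hand":100},{"x":0,"y":0,"z":0,"rx":0,"ry":0,"rz":0.124,"hand":100},{"x":0,"y":0,"z":0,"rx":0,"ry":0,"rz":0.124,"hand":100},{"x":0,"y":0,"z":0,"rx":0,"ry":0,"rz":0.124,"hand":100},{"x":0,"y":0,"z":0,"rx":0,"ry":0,"rz":0.124,"hand":100},{"x":0,"y":0,"z":0,"rx":0,"ry":0,"rz":0.124,"hand":100},{"x":0,"y":0,"z":0,"rx":0,"ry":0,"rz":0.124,"hand":100},{"x":0,"y":0,"z":0,"rx":0,"ry":0,"rz":0.124,"hand":100},{"x":0,"y":0,"z":0,"rx":0,"ry":0,"rz":0.124,"hand":100},{"x":0,"y":0,"z":0,"rx":0,"ry":0,"rz":0.124,"hand":100},{"x":0,"y":0,"z":0,"rx":0,"ry":0,"rz":0.124,"hand":100},{"x":0,"y":0,"z":0,"rx":0,"ry":0,"rz":0,"hand":100}]'
python3 - <<'E'
from h import *
goavg((.566,.1428),.0985,.485,2);im,m=look('w7');topface(im,m,.046);goavg((.566,.1428),.0985,.485,2)
E
```

```text
clock: 15.98
eef_pos: [0.484, 0.1017, 0.1546]
tool_rot: [3.142, 0.0, 0.491]
ft_force: [-0.4, -0.4, 0.2]
opening: 0.0915
gripper_force: 0.0
t 16.03 mean shift/turn [9.175e+00 2.620e-01 5.610e+00 0.000e+00 0.000e+00 8.000e-03] sd [0.003 0.023 0.    0.    0.    0.002]
px (0, 48, 37, 140) hull@z/2 (array([0.4436, 0.3131]), (93.9, 26.6), np.float64(0.276)) hull@top (array([0.4541, 0.2948]), (84.3, 23.9), np.float64(0.276)) 118.0
   bright (0, 111, 21, 76) (array([0.4355, 0.2948]), (47.3, 13.3), np.float64(0.268))
px (0, 38, 69, 141) hull@z/2 (array([0.4595, 0.3049]), (92.3, 23.0), np.float64(0.601)) hull@top (array([0.4683, 0.2875]), (82.9, 20.7), np.float64(0.601)) 91.0
px (282, 0, 86, 153) hull@z/2 (array([0.5645, 0.1446]), (92.3, 51.9), np.float64(0.483)) hull@top (array([0.5626, 0.1436]), (82.9, 46.6), np.float64(0.483)) 167.0
   bright (284, 0, 83, 150) (array([0.5635, 0.1437]), (81.2, 44.8), np.float64(0.483))
t 16.13 mean shift/turn [9.176 0.286 5.614 0.    0.    0.011] sd [0.    0.003 0.002 0.    0.    0.   ]
```

```bash
python3 -m handwheel '[{"x":3.1,"y":0.06,"z":0.6,"rx":0,"ry":0,"rz":0.009,"hand":100},{"x":3.1,"y":0.06,"z":0.6,"rx":0,"ry":0,"rz":0,"hand":100},{"x":3.1,"y":0.06,"z":0.6,"rx":0,"ry":0,"rz":0,"hand":100},{"x":0,"y":0,"z":1.9,"rx":0,"ry":0,"rz":0,"hand":100},{"x":0,"y":0,"z":1.85,"rx":0,"ry":0,"rz":0,"hand":100},{"x":0,"y":0,"z":0,"rx":0,"ry":0,"rz":0,"hand":20},{"x":0,"y":0,"z":0,"rx":0,"ry":0,"rz":0,"hand":20},{"x":0,"y":0,"z":0,"rx":0,"ry":0,"rz":0,"hand":20},{"x":0,"y":0,"z":0,"rx":0,"ry":0,"rz":0,"hand":20},{"x":0,"y":0,"z":0,"rx":0,"ry":0,"rz":0,"hand":20},{"x":0,"y":0,"z":0,"rx":0,"ry":0,"rz":0,"hand":20},{"x":0,"y":0,"z":0,"rx":0,"ry":0,"rz":0,"hand":20}]' 25
python3 -m handwheel '[{"x":0,"y":0,"z":0,"rx":0,"ry":0,"rz":0,"hand":20},{"x":0,"y":0,"z":0,"rx":0,"ry":0,"rz":0,"hand":20}]'
```

```text
clock: 17.13
eef_pos: [0.5671, 0.144, 0.1002]
tool_rot: [-3.141, -0.001, 0.483]
ft_force: [-0.2, -0.8, 3.9]
opening: 0.0478
gripper_force: 25.0
clock: 17.3
eef_pos: [0.5671, 0.144, 0.1002]
tool_rot: [-3.141, -0.001, 0.483]
ft_force: [-2.3, 1.6, 6.6]
opening: 0.0479
gripper_force: 25.0
```

```bash
python3 -m handwheel '[{"x":0,"y":0,"z":-2,"rx":0,"ry":0,"rz":0,"hand":20},{"x":0,"y":0,"z":-3.5,"rx":0,"ry":0,"rz":0,"hand":20},{"x":0,"y":0,"z":-3.5,"rx":0,"ry":0,"rz":0,"hand":20},{"x":0,"y":0,"z":-2,"rx":0,"ry":0,"rz":0,"hand":20},{"x":0,"y":0,"z":0,"rx":0,"ry":0,"rz":0,"hand":20},{"x":0,"y":0,"z":0,"rx":0,"ry":0,"rz":0,"hand":20}]'; sed -i 's/range(12)/range(8)/;s/12\*\*/8**/' meas.py
python3 - <<'E'
from h import *
o=manip.observe();z=o['eef_pos'][2]-.1002;im,m=look('w8');R0=Rn.from_euler('xyz',o['tool_rot']).inv()
def tool(uv,z): return np.round(R0.apply(np.r_[plane(m,[uv],z)[0],z]-o['eef_pos'])*1000,1)
for r in range(154,182,2): print(r,im[r,323].tolist(),'bottom',tool((323,r),z)[0],'top',tool((323,r),z+.046)[0],end=' | ')
E
python3 -m handwheel '[{"x":0,"y":0,"z":0,"rx":0,"ry":0.03,"rz":0,"hand":20},{"x":0,"y":0,"z":0,"rx":0,"ry":0.03,"rz":0,"hand":20},{"x":0,"y":0,"z":0,"rx":0,"ry":0.03,"rz":0,"hand":20},{"x":0,"y":0,"z":0,"rx":0,"ry":0.03,"rz":0,"hand":20},{"x":0,"y":0,"z":0,"rx":0,"ry":0.03,"rz":0,"hand":20},{"x":0,"y":0,"z":0,"rx":0,"ry":0,"rz":0,"hand":20},{"x":0,"y":0,"z":0,"rx":0,"ry":0,"rz":0,"hand":20},{"x":0,"y":0,"z":0,"rx":0,"ry":0,"rz":0,"hand":20},{"x":0,"y":0,"z":0,"rx":0,"ry":0,"rz":0,"hand":20}]' >/dev/null; python3 meas.py tilt+
python3 -m handwheel '[{"x":0,"y":0,"z":0,"rx":0,"ry":-0.03,"rz":0,"hand":20},{"x":0,"y":0,"z":0,"rx":0,"ry":-0.03,"rz":0,"hand":20},{"x":0,"y":0,"z":0,"rx":0,"ry":-0.03,"rz":0,"hand":20},{"x":0,"y":0,"z":0,"rx":0,"ry":-0.03,"rz":0,"hand":20},{"x":0,"y":0,"z":0,"rx":0,"ry":-0.03,"rz":0,"hand":20},{"x":0,"y":0,"z":0,"rx":0,"ry":0,"rz":0,"hand":20}]' >/dev/null; python3 meas.py level+
python3 -m handwheel '[{"x":0,"y":0,"z":0,"rx":0,"ry":-0.03,"rz":0,"hand":20},{"x":0,"y":0,"z":0,"rx":0,"ry":-0.03,"rz":0,"hand":20},{"x":0,"y":0,"z":0,"rx":0,"ry":-0.03,"rz":0,"hand":20},{"x":0,"y":0,"z":0,"rx":0,"ry":-0.03,"rz":0,"hand":20},{"x":0,"y":0,"z":0,"rx":0,"ry":-0.03,"rz":0,"hand":20},{"x":0,"y":0,"z":0,"rx":0,"ry":0,"rz":0,"hand":20},{"x":0,"y":0,"z":0,"rx":0,"ry":0,"rz":0,"hand":20},{"x":0,"y":0,"z":0,"rx":0,"ry":0,"rz":0,"hand":20},{"x":0,"y":0,"z":0,"rx":0,"ry":0,"rz":0,"hand":20}]' >/dev/null; python3 meas.py tilt-
python3 -m handwheel '[{"x":0,"y":0,"z":0,"rx":0,"ry":0.03,"rz":0,"hand":20},{"x":0,"y":0,"z":0,"rx":0,"ry":0.03,"rz":0,"hand":20},{"x":0,"y":0,"z":0,"rx":0,"ry":0.03,"rz":0,"hand":20},{"x":0,"y":0,"z":0,"rx":0,"ry":0.03,"rz":0,"hand":20},{"x":0,"y":0,"z":0,"rx":0,"ry":0.03,"rz":0,"hand":20},{"x":0,"y":0,"z":0,"rx":0,"ry":0,"rz":0,"hand":20}]' >/dev/null; python3 meas.py level-
```

```text
clock: 17.8
eef_pos: [0.567, 0.1434, 0.2095]
tool_rot: [3.141, -0.001, 0.484]
ft_force: [-0.1, 0.2, -2.8]
opening: 0.0479
gripper_force: 25.0
154 [108, 99, 94] bottom 47.6 top 52.9 | 156 [103, 97, 92] bottom 46.4 top 52.0 | 158 [84, 54, 32] bottom 45.3 top 51.1 | 160 [111, 107, 111] bottom 44.1 top 50.3 | 162 [139, 135, 138] bottom 43.0 top 49.4 | 164 [183, 180, 180] bottom 41.8 top 48.5 | 166 [102, 79, 74] bottom 40.6 top 47.6 | 168 [87, 38, 12] bottom 39.5 top 46.7 | 170 [130, 66, 30] bottom 38.3 top 45.8 | 172 [172, 90, 42] bottom 37.2 top 45.0 | 174 [189, 100, 49] bottom 36.0 top 44.1 | 176 [203, 110, 53] bottom 34.8 top 43.2 | 178 [206, 108, 52] bottom 33.6 top 42.3 | 180 [207, 111, 54] bottom 32.4 top 41.4 | tilt+ 18.95 pitch 0.149 mean F [-0.53 -0.18  2.24] My -0.1676 +- 0.0066
level+ 19.85 pitch 0.0 mean F [ 0.14 -0.03  2.5 ] My 0.0226 +- 0.0115
tilt- 21.0 pitch -0.149 mean F [0.56 0.27 2.46] My 0.1695 +- 0.009
level- 21.9 pitch -0.0 mean F [-0.24  0.09  2.53] My 0.0145 +- 0.0118
```

C matches B: no moment shift between the level readings, and the tilt swing is the same. C is sound and goes to the right pocket.

```bash
python3 -m handwheel '[{"x":-2.35,"y":2.91,"z":0.3,"rx":0,"ry":0,"rz":0,"hand":20},{"x":-2.35,"y":2.91,"z":0.3,"rx":0,"ry":0,"rz":0,"hand":20},{"x":-2.35,"y":2.91,"z":0.3,"rx":0,"ry":0,"rz":0,"hand":20},{"x":-2.35,"y":2.91,"z":0.3,"rx":0,"ry":0,"rz":0,"hand":20},{"x":-2.35,"y":2.91,"z":0.3,"rx":0,"ry":0,"rz":0,"hand":20},{"x":-2.35,"y":2.91,"z":0.3,"rx":0,"ry":0,"rz":0,"hand":20},{"x":-2.35,"y":2.91,"z":0.3,"rx":0,"ry":0,"rz":0,"hand":20},{"x":-2.35,"y":2.91,"z":0.3,"rx":0,"ry":0,"rz":0,"hand":20},{"x":-2.35,"y":2.91,"z":0.3,"rx":0,"ry":0,"rz":0,"hand":20},{"x":-2.35,"y":2.91,"z":0.3,"rx":0,"ry":0,"rz":0,"hand":20},{"x":-2.35,"y":2.91,"z":0.3,"rx":0,"ry":0,"rz":0,"hand":20},{"x":-2.35,"y":2.91,"z":0.3,"rx":0,"ry":0,"rz":0,"hand":20}]' >/dev/null
python3 -m handwheel '[{"x":0,"y":0,"z":0,"rx":0,"ry":0,"rz":-0.1245,"hand":20},{"x":0,"y":0,"z":0,"rx":0,"ry":0,"rz":-0.1245,"hand":20},{"x":0,"y":0,"z":0,"rx":0,"ry":0,"rz":-0.1245,"hand":20},{"x":0,"y":0,"z":0,"rx":0,"ry":0,"rz":-0.1245,"hand":20},{"x":0,"y":0,"z":0,"rx":0,"ry":0,"rz":-0.1245,"hand":20},{"x":0,"y":0,"z":0,"rx":0,"ry":0,"rz":-0.1245,"hand":20},{"x":0,"y":0,"z":0,"rx":0,"ry":0,"rz":-0.1245,"hand":20},{"x":0,"y":0,"z":0,"rx":0,"ry":0,"rz":-0.1245,"hand":20},{"x":0,"y":0,"z":0,"rx":0,"ry":0,"rz":-0.1245,"hand":20},{"x":0,"y":0,"z":0,"rx":0,"ry":0,"rz":-0.1245,"hand":20},{"x":0,"y":0,"z":0,"rx":0,"ry":0,"rz":-0.1245,"hand":20},{"x":0,"y":0,"z":0,"rx":0,"ry":0,"rz":0,"hand":20}]'
python3 -c "
from h import *
goavg((.4801,-.2963),.1052,1.856,3)"
```

```text
clock: 23.95
eef_pos: [0.4799, -0.2967, 0.1733]
tool_rot: [-3.141, 0.0, 1.855]
ft_force: [0.6, 0.4, -2.1]
opening: 0.0482
gripper_force: 25.0
t 24.05 mean shift/turn [ 3.70e-02  3.10e-02  6.81e+00 -0.00e+00  0.00e+00 -4.00e-03] sd [0.003 0.002 0.001 0.    0.    0.002]
```

```bash
python3 -m handwheel '[{"x":0.04,"y":0.03,"z":1.5,"rx":0,"ry":0,"rz":-0.004,"hand":20},{"x":0,"y":0,"z":1.5,"rx":0,"ry":0,"rz":0,"hand":20},{"x":0,"y":0,"z":1.2,"rx":0,"ry":0,"rz":0,"hand":20},{"x":0,"y":0,"z":0.6,"rx":0,"ry":0,"rz":0,"hand":20},{"x":0,"y":0,"z":0,"rx":0,"ry":0,"rz":0,"hand":20},{"x":0,"y":0,"z":0,"rx":0,"ry":0,"rz":0,"hand":20}]'
python3 - <<'E'
from h import *
goavg((.4801,-.2963),.1052,1.856,2);im,m=look('w9')
cv2.imwrite('pics/w9c.png',cv2.resize(im[0:260,180:480,::-1],None,fx=2,fy=2))
o=manip.observe();R0=Rn.from_euler('xyz',o['tool_rot']).inv()
def tool(uv,z): return np.round(R0.apply(np.r_[plane(m,[uv],z)[0],z]-o['eef_pos'])*1000,1)
for r in (140,145,150,155,160,165,170): print(r,tool((323,r),.017)[0],tool((323,r),.0225)[0])
E
```

```text
clock: 24.55
eef_pos: [0.4801, -0.2964, 0.1254]
tool_rot: [-3.142, 0.0, 1.856]
ft_force: [0.3, -0.7, -1.6]
opening: 0.0478
gripper_force: 25.0
t 24.6 mean shift/turn [ 1.900e-02 -1.400e-02  2.047e+00  0.000e+00  1.000e-03  0.000e+00] sd [0.012 0.011 0.024 0.    0.    0.   ]
140 54.2 54.7
145 51.3 51.8
150 48.3 48.9
155 45.4 46.0
160 42.4 43.1
165 39.4 40.2
170 36.3 37.2
```

View pics/w9c.png

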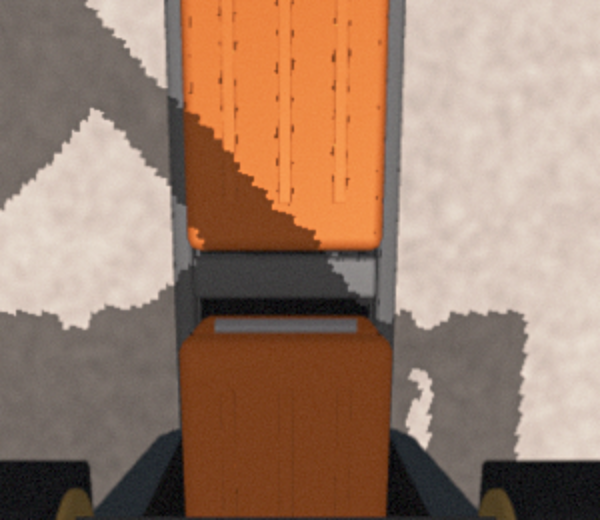

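Case B lies flat in the left pocket. The held case is laterally centred, with about 4 mm to the divider, and now goes down.

```bash
python3 -m handwheel '[{"x":0.06,"y":0,"z":0.5,"rx":0,"ry":0,"rz":0,"hand":20},{"x":0,"y":0,"z":0.4,"rx":0,"ry":0,"rz":0,"hand":20},{"x":0,"y":0,"z":0.4,"rx":0,"ry":0,"rz":0,"hand":20},{"x":0,"y":0,"z":0.3,"rx":0,"ry":0,"rz":0,"hand":20},{"x":0,"y":0,"z":0.2,"rx":0,"ry":0,"rz":0,"hand":20},{"x":0,"y":0,"z":0.1,"rx":0,"ry":0,"rz":0,"hand":20},{"x":0,"y":0,"z":0,"rx":0,"ry":0,"rz":0,"hand":20},{"x":0,"y":0,"z":0,"rx":0,"ry":0,"rz":0,"hand":20}]'
python3 -m handwheel '[{"x":0,"y":0,"z":0.1,"rx":0,"ry":0,"rz":0,"hand":20},{"x":0,"y":0,"z":0.07,"rx":0,"ry":0,"rz":0,"hand":20},{"x":0,"y":0,"z":0,"rx":0,"ry":0,"rz":0,"hand":20},{"x":0,"y":0,"z":0,"rx":0,"ry":0,"rz":0,"hand":20}]'
python3 -c "
from h import *
goavg((.4801,-.2963),.1052,1.856,2);ft()"
```

```text
clock: 25.32
eef_pos: [0.4799, -0.2957, 0.1064]
tool_rot: [3.142, 0.0, 1.857]
ft_force: [-0.2, 0.0, -2.8]
opening: 0.0478
gripper_force: 25.0
clock: 25.65
eef_pos: [0.48, -0.2958, 0.1052]
tool_rot: [3.141, 0.001, 1.857]
ft_force: [0.8, 0.5, 2.7]
opening: 0.0478
gripper_force: 25.0
t 25.7 mean shift/turn [-0.048 -0.003  0.004  0.001  0.001  0.001] sd [0.001 0.001 0.002 0.    0.    0.   ]
 t 25.7 F [ 0.18 -0.57 -3.91] M [ 0.079  0.242 -0.022] rot [3.141e+00 1.000e-03 1.857e+00] op 0.048
```

Contact is again at floor height, so I release and head for case A.

```bash
python3 -m handwheel '[{"x":0,"y":0,"z":0,"rx":0,"ry":0,"rz":0,"hand":100},{"x":0,"y":0,"z":0,"rx":0,"ry":0,"rz":0,"hand":100},{"x":0,"y":0,"z":0,"rx":0,"ry":0,"rz":0,"hand":100},{"x":0,"y":0,"z":0,"rx":0,"ry":0,"rz":0,"hand":100},{"x":0,"y":0,"z":0,"rx":0,"ry":0,"rz":0,"hand":100},{"x":0,"y":0,"z":-2,"rx":0,"ry":0,"rz":0,"hand":100},{"x":0,"y":0,"z":-3,"rx":0,"ry":0,"rz":0,"hand":100},{"x":0,"y":0,"z":-3,"rx":0,"ry":0,"rz":0,"hand":100},{"x":0,"y":0,"z":0,"rx":0,"ry":0,"rz":0,"hand":100}]'; python3 - <<'E'
from h import *
go(np.array([.4425,.3255])-.09*np.array([np.cos(.601),np.sin(.601)]),.16,.601)
E
```

```text
clock: 26.45
eef_pos: [0.4823, -0.2973, 0.1903]
tool_rot: [3.134, 0.009, 1.857]
ft_force: [1.4, -0.4, -0.2]
opening: 0.091
gripper_force: 0.0
at [ 0.4823 -0.2973  0.1903] [3.1343 0.0086 1.8573] t 26.45 | shift cm [58.1   5.2   2.57] turn [0.0117 0.0028 1.2563]
```

```bash
python3 -m handwheel '[{"x":3.87,"y":0.35,"z":0.1,"rx":0,"ry":0,"rz":0,"hand":100},{"x":3.87,"y":0.35,"z":0.1,"rx":0,"ry":0,"rz":0,"hand":100},{"x":3.87,"y":0.35,"z":0.1,"rx":0,"ry":0,"rz":0,"hand":100},{"x":3.87,"y":0.35,"z":0.1,"rx":0,"ry":0,"rz":0,"hand":100},{"x":3.87,"y":0.35,"z":0.1,"rx":0,"ry":0,"rz":0,"hand":100},{"x":3.87,"y":0.35,"z":0.1,"rx":0,"ry":0,"rz":0,"hand":100},{"x":3.87,"y":0.35,"z":0.1,"rx":0,"ry":0,"rz":0,"hand":100},{"x":3.87,"y":0.35,"z":0.1,"rx":0,"ry":0,"rz":0,"hand":100},{"x":3.87,"y":0.35,"z":0.1,"rx":0,"ry":0,"rz":0,"hand":100},{"x":3.87,"y":0.35,"z":0.1,"rx":0,"ry":0,"rz":0,"hand":100},{"x":3.87,"y":0.35,"z":0.1,"rx":0,"ry":0,"rz":0,"hand":100},{"x":3.87,"y":0.35,"z":0.1,"rx":0,"ry":0,"rz":0,"hand":100}]' >/dev/null
python3 -m handwheel '[{"x":3.87,"y":0.35,"z":0.4,"rx":0,"ry":0,"rz":0,"hand":100},{"x":3.87,"y":0.35,"z":0.4,"rx":0,"ry":0,"rz":0,"hand":100},{"x":3.87,"y":0.35,"z":0.4,"rx":0,"ry":0,"rz":0,"hand":100}]' >/dev/null
python3 -m handwheel '[{"x":0,"y":0,"z":0,"rx":0,"ry":0,"rz":0.1245,"hand":100},{"x":0,"y":0,"z":0,"rx":0,"ry":0,"rz":0.1245,"hand":100},{"x":0,"y":0,"z":0,"rx":0,"ry":0,"rz":0.1245,"hand":100},{"x":0,"y":0,"z":0,"rx":0,"ry":0,"rz":0.1245,"hand":100},{"x":0,"y":0,"z":0,"rx":0,"ry":0,"rz":0.1245,"hand":100},{"x":0,"y":0,"z":0,"rx":0,"ry":0,"rz":0.1245,"hand":100},{"x":0,"y":0,"z":0,"rx":0,"ry":0,"rz":0.1245,"hand":100},{"x":0,"y":0,"z":0,"rx":0,"ry":0,"rz":0.1245,"hand":100},{"x":0,"y":0,"z":0,"rx":0,"ry":0,"rz":0.1245,"hand":100},{"x":0,"y":0,"z":0,"rx":0,"ry":0,"rz":0.1245,"hand":100},{"x":0,"y":0,"z":0,"rx":0,"ry":0,"rz":0,"hand":100},{"x":0,"y":0,"z":0,"rx":0,"ry":0,"rz":0,"hand":100}]'
python3 - <<'E'
from h import *
im,m=look('w10');topface(im,m,.046);goavg((.4425,.3255),.0995,.601,2)
t=manip.read_camera('top');cv2.imwrite('pics/t2.png',t[:,:,::-1]);mt=manip.camera_model('top')
for c in blobs(mask(t,7,17),150): print(rect(plane(mt,c.reshape(-1,2),.028)))
E
```

```text
clock: 28.7
eef_pos: [0.366, 0.2759, 0.1604]
tool_rot: [3.142, 0.0, 0.615]
ft_force: [0.3, -0.2, -0.0]
opening: 0.0911
gripper_force: 0.0
px (287, 0, 83, 153) hull@z/2 (array([0.4427, 0.3268]), (95.0, 51.6), np.float64(0.593)) hull@top (array([0.4407, 0.3258]), (85.5, 46.4), np.float64(0.593)) 170.0
   bright (289, 0, 80, 150) (array([0.4415, 0.326 ]), (84.0, 44.4), np.float64(0.593))
t 28.8 mean shift/turn [9.104 0.364 6.093 0.    0.    0.014] sd [0.002 0.001 0.002 0.    0.    0.   ]
(array([ 0.4514, -0.1949]), (98.2, 50.0), np.float64(-1.284))
(array([ 0.4827, -0.3003]), (100.9, 49.5), np.float64(-1.28))
```

Both sound cases lie in the tray on its axis. Now I grasp A.

```bash
python3 -m handwheel '[{"x":3.07,"y":0.11,"z":0.7,"rx":0,"ry":0,"rz":0,"hand":100},{"x":3.07,"y":0.11,"z":0.7,"rx":0,"ry":0,"rz":0,"hand":100},{"x":3.07,"y":0.11,"z":0.7,"rx":0,"ry":0,"rz":0.017,"hand":100},{"x":0,"y":0,"z":2,"rx":0,"ry":0,"rz":0,"hand":100},{"x":0,"y":0,"z":1.9,"rx":0,"ry":0,"rz":0,"hand":100},{"x":0,"y":0,"z":0,"rx":0,"ry":0,"rz":0,"hand":20},{"x":0,"y":0,"z":0,"rx":0,"ry":0,"rz":0,"hand":20},{"x":0,"y":0,"z":0,"rx":0,"ry":0,"rz":0,"hand":20},{"x":0,"y":0,"z":0,"rx":0,"ry":0,"rz":0,"hand":20},{"x":0,"y":0,"z":0,"rx":0,"ry":0,"rz":0,"hand":20},{"x":0,"y":0,"z":0,"rx":0,"ry":0,"rz":0,"hand":20},{"x":0,"y":0,"z":0,"rx":0,"ry":0,"rz":0,"hand":20}]' 25
python3 -m handwheel '[{"x":0,"y":0,"z":0,"rx":0,"ry":0,"rz":0,"hand":20},{"x":0,"y":0,"z":0,"rx":0,"ry":0,"rz":0,"hand":20}]'
```

```text
clock: 29.85
eef_pos: [0.4435, 0.3266, 0.1014]
tool_rot: [-3.141, -0.002, 0.595]
ft_force: [-0.1, -1.4, 3.9]
opening: 0.0482
gripper_force: 24.9
clock: 30.02
eef_pos: [0.4435, 0.3266, 0.1014]
tool_rot: [-3.141, -0.001, 0.595]
ft_force: [-1.1, 0.9, 5.6]
opening: 0.0478
gripper_force: 25.0
```

```bash
python3 -m handwheel '[{"x":0,"y":0,"z":-2,"rx":0,"ry":0,"rz":0,"hand":20},{"x":0,"y":0,"z":-3.5,"rx":0,"ry":0,"rz":0,"hand":20},{"x":0,"y":0,"z":-3.5,"rx":0,"ry":0,"rz":0,"hand":20},{"x":0,"y":0,"z":-2,"rx":0,"ry":0,"rz":0,"hand":20},{"x":0,"y":0,"z":0,"rx":0,"ry":0,"rz":0,"hand":20},{"x":0,"y":0,"z":0,"rx":0,"ry":0,"rz":0,"hand":20}]'
python3 -m handwheel '[{"x":0,"y":0,"z":0,"rx":0,"ry":0.03,"rz":0,"hand":20},{"x":0,"y":0,"z":0,"rx":0,"ry":0.03,"rz":0,"hand":20},{"x":0,"y":0,"z":0,"rx":0,"ry":0.03,"rz":0,"hand":20},{"x":0,"y":0,"z":0,"rx":0,"ry":0.03,"rz":0,"hand":20},{"x":0,"y":0,"z":0,"rx":0,"ry":0.03,"rz":0,"hand":20},{"x":0,"y":0,"z":0,"rx":0,"ry":0,"rz":0,"hand":20},{"x":0,"y":0,"z":0,"rx":0,"ry":0,"rz":0,"hand":20},{"x":0,"y":0,"z":0,"rx":0,"ry":0,"rz":0,"hand":20},{"x":0,"y":0,"z":0,"rx":0,"ry":0,"rz":0,"hand":20}]' >/dev/null; python3 meas.py tilt+
python3 -m handwheel '[{"x":0,"y":0,"z":0,"rx":0,"ry":-0.03,"rz":0,"hand":20},{"x":0,"y":0,"z":0,"rx":0,"ry":-0.03,"rz":0,"hand":20},{"x":0,"y":0,"z":0,"rx":0,"ry":-0.03,"rz":0,"hand":20},{"x":0,"y":0,"z":0,"rx":0,"ry":-0.03,"rz":0,"hand":20},{"x":0,"y":0,"z":0,"rx":0,"ry":-0.03,"rz":0,"hand":20},{"x":0,"y":0,"z":0,"rx":0,"ry":0,"rz":0,"hand":20}]' >/dev/null; python3 meas.py level+
python3 -m handwheel '[{"x":0,"y":0,"z":0,"rx":0,"ry":-0.03,"rz":0,"hand":20},{"x":0,"y":0,"z":0,"rx":0,"ry":-0.03,"rz":0,"hand":20},{"x":0,"y":0,"z":0,"rx":0,"ry":-0.03,"rz":0,"hand":20},{"x":0,"y":0,"z":0,"rx":0,"ry":-0.03,"rz":0,"hand":20},{"x":0,"y":0,"z":0,"rx":0,"ry":-0.03,"rz":0,"hand":20},{"x":0,"y":0,"z":0,"rx":0,"ry":0,"rz":0,"hand":20},{"x":0,"y":0,"z":0,"rx":0,"ry":0,"rz":0,"hand":20},{"x":0,"y":0,"z":0,"rx":0,"ry":0,"rz":0,"hand":20},{"x":0,"y":0,"z":0,"rx":0,"ry":0,"rz":0,"hand":20}]' >/dev/null; python3 meas.py tilt-
python3 -m handwheel '[{"x":0,"y":0,"z":0,"rx":0,"ry":0.03,"rz":0,"hand":20},{"x":0,"y":0,"z":0,"rx":0,"ry":0.03,"rz":0,"hand":20},{"x":0,"y":0,"z":0,"rx":0,"ry":0.03,"rz":0,"hand":20},{"x":0,"y":0,"z":0,"rx":0,"ry":0.03,"rz":0,"hand":20},{"x":0,"y":0,"z":0,"rx":0,"ry":0.03,"rz":0,"hand":20},{"x":0,"y":0,"z":0,"rx":0,"ry":0,"rz":0,"hand":20}]' >/dev/null; python3 meas.py level-
```

```text
clock: 30.52
eef_pos: [0.4433, 0.3261, 0.2107]
tool_rot: [3.141, -0.001, 0.595]
ft_force: [-0.7, -1.3, -2.6]
opening: 0.0475
gripper_force: 25.0
tilt+ 31.62 pitch 0.149 mean F [-0.39 -0.11  2.73] My -0.1195 +- 0.0091
level+ 32.52 pitch 0.0 mean F [ 0.12 -0.02  2.65] My 0.0534 +- 0.0103
tilt- 33.67 pitch -0.149 mean F [ 0.42 -0.16  2.6 ] My 0.1347 +- 0.0062
level- 34.57 pitch -0.0 mean F [-0.11  0.02  2.31] My -0.0426 +- 0.0097
```

The level readings shift by +0.096 Nm and the tilt swing is smaller, so case A is the rattling one. Now to the mat.

```bash
python3 -c "
from h import *
go((.667,-.120),.2545,.595)"
```

```text
at [0.4435 0.3263 0.2105] [3.1415e+00 4.0000e-04 5.9520e-01] t 34.62 | shift cm [-6.52 49.49 -4.4 ] turn [0.0001 0.0004 0.0002]
```

```bash
python3 -m handwheel '[{"x":-0.2,"y":1.5,"z":-1,"rx":0,"ry":0,"rz":0,"hand":20},{"x":-0.4,"y":3,"z":-1.2,"rx":0,"ry":0,"rz":0,"hand":20},{"x":-0.4,"y":3,"z":-1.2,"rx":0,"ry":0,"rz":0,"hand":20},{"x":-0.4,"y":3,"z":-1,"rx":0,"ry":0,"rz":0,"hand":20},{"x":-0.4,"y":3,"z":0,"rx":0,"ry":0,"rz":0,"hand":20},{"x":-0.4,"y":3,"z":0,"rx":0,"ry":0,"rz":0,"hand":20},{"x":-0.4,"y":3,"z":0,"rx":0,"ry":0,"rz":0,"hand":20},{"x":-0.4,"y":3,"z":0,"rx":0,"ry":0,"rz":0,"hand":20},{"x":-0.4,"y":3,"z":0,"rx":0,"ry":0,"rz":0,"hand":20},{"x":-0.4,"y":3,"z":0,"rx":0,"ry":0,"rz":0,"hand":20},{"x":-0.4,"y":3,"z":0,"rx":0,"ry":0,"rz":0,"hand":20},{"x":-0.4,"y":3,"z":0,"rx":0,"ry":0,"rz":0,"hand":20}]' >/dev/null
python3 -m handwheel '[{"x":-0.4,"y":3,"z":0,"rx":0,"ry":0,"rz":0,"hand":20},{"x":-0.4,"y":3,"z":0,"rx":0,"ry":0,"rz":0,"hand":20},{"x":-0.4,"y":3,"z":0,"rx":0,"ry":0,"rz":0,"hand":20},{"x":-0.4,"y":3,"z":0,"rx":0,"ry":0,"rz":0,"hand":20},{"x":-0.3,"y":2.5,"z":0,"rx":0,"ry":0,"rz":0,"hand":20},{"x":-0.2,"y":1.5,"z":0,"rx":0,"ry":0,"rz":0,"hand":20},{"x":0,"y":0,"z":0,"rx":0,"ry":0,"rz":0,"hand":20},{"x":0,"y":0,"z":0,"rx":0,"ry":0,"rz":0,"hand":20},{"x":0,"y":0,"z":0,"rx":0,"ry":0,"rz":0,"hand":20}]'
python3 -c "
from h import *
go((.667,-.120),.2545,.595)"
```

```text
clock: 36.37
eef_pos: [0.6707, -0.1288, 0.2542]
tool_rot: [-3.14, 0.001, 0.595]
ft_force: [0.0, -0.6, -2.4]
opening: 0.0483
gripper_force: 25.0
at [ 0.6707 -0.1288  0.2542] [-3.1402e+00  6.0000e-04  5.9550e-01] t 36.37 | shift cm [ 0.19 -0.94 -0.03] turn [-0.0014  0.0006  0.0005]
```

```bash
python3 -m handwheel '[{"x":0.1,"y":-0.45,"z":0,"rx":-0.001,"ry":0,"rz":0,"hand":20},{"x":0.1,"y":-0.45,"z":0,"rx":0,"ry":0,"rz":0,"hand":20},{"x":0,"y":0,"z":0,"rx":0,"ry":0,"rz":0,"hand":20},{"x":0,"y":0,"z":0,"rx":0,"ry":0,"rz":0,"hand":20},{"x":0,"y":0,"z":0,"rx":0,"ry":0,"rz":0,"hand":20},{"x":0,"y":0,"z":0,"rx":0,"ry":0,"rz":0,"hand":20},{"x":0,"y":0,"z":0,"rx":0,"ry":0,"rz":0,"hand":20},{"x":0,"y":0,"z":0,"rx":0,"ry":0,"rz":0,"hand":20}]'
python3 - <<'E'
from h import *
go((.667,-.120),.2545,.595);o=manip.observe();print(np.abs(o['joint_velocities']).max())
s=manip.read_camera('side');cv2.imwrite('pics/s2.png',s[:,:,::-1])
E
```

```text
clock: 37.03
eef_pos: [0.6677, -0.121, 0.2546]
tool_rot: [3.14, 0.0, 0.595]
ft_force: [-0.2, 0.1, -3.2]
opening: 0.0479
gripper_force: 25.0
at [ 0.6677 -0.121   0.2546] [3.1404 0.     0.5952] t 37.03 | shift cm [-0.   -0.12  0.01] turn [0.0012 0.     0.0002]
0.0011007273358164833
```

View pics/s2.png

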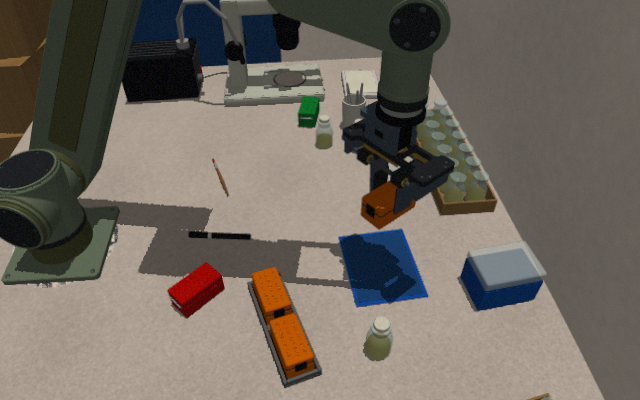

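The side view shows both sound cases seated in the tray around (285,322). The third is held level over the mat at (388,205), the bottles and cup in view stand where they were, and the dish is hidden behind the gripper. I'm handing in.

```bash
python3 -c "
from plant import manip
print(manip.close_job())"
```

```text
the job is handed in; nothing more can be done
None
```

The case at the robot's far left was the rattling one, shown by the wrist moment shifting as the ball rolled; it is held level about 15 cm over the mat centre, the two sound cases are home in the tray pockets, and the job was handed in at about 37 s of the 72 s allowed.

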